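# Lock keyhole brackets onto a battery pack and work the contact tester

### The job

Fit every steel keyhole bracket lying on the bench onto a free pair of screws on the battery pack: lower it flat over the two screw heads and slide it along, away from the black ledge behind that pair, until it is fully home under the heads and drops flat in front of the ledge. When all of them are locked, pull the tester's sprung lever through its whole stroke to the stop, hold it there for three seconds while the test runs, then ease it slowly back to rest without letting it snap; leave the brackets locked and the other things on the bench alone.

Things in the scene. Friction and masses are not known exactly. Their poses are not given: they have to be found in the camera images.
- bracket0_lug (a point): Steel keyhole bracket, one of 2 or 3 present, all alike. Point: centre of its upright lug, 24 mm above the plate's underside; x along the plate, z up. Plate 132 (x) x 46 (y) x 4 mm, about 0.2 kg. Lug in the plate's middle, 32 mm (x) x 10 mm (y), 40 mm tall, its top 44 mm above the plate's underside. Grip the lug's upper part across y, so that fingertips clear plate and screws.
- bracket1_lug (a point): Steel keyhole bracket, one of 2 or 3 present, all alike. Point: centre of its upright lug, 24 mm above the plate's underside; x along the plate, z up. Two keyholes: openings 21 mm wide centred at x = +50 and -30 mm; from each a 10 mm wide slot runs towards -x, ending at x = +26.5 and -53.5 mm. Lies flat on the bench at the start.
- bracket2_lug (a point): Steel keyhole bracket, one of 2 or 3 present, all alike. Point: centre of its upright lug, 24 mm above the plate's underside; x along the plate, z up. Lower it with the screw pair's middle at x = +10 mm of the bracket; slid 20 mm along its own +x to the slot ends (pair's middle at x = -10 mm) it clears the ledge behind the pair, drops flat on the pack and is locked.
- pair0 (a point): Middle, on the pack's flat top, of one of 3 pairs of brass headed screws, at x = +40 and -40 mm of this frame. Pairs lie 70 mm apart along y; this one is 70 mm to -y of the pack's middle. The pack is a fixed grey case 170 (x) x 200 (y) x 60 mm high; z up.
- pair1 (a point): Middle, on the pack's flat top, of one of 3 pairs of brass headed screws, at x = +40 and -40 mm of this frame. The middle pair. Screw shank 7 mm thick; head 15 mm across, its underside 9 mm and its top 13 mm above the pack's top. A bracket is lowered with its x along this x, its rear end on the ledge (tail 3 mm up), then slid along +x.
- pair2 (a point): Middle, on the pack's flat top, of one of 3 pairs of brass headed screws, at x = +40 and -40 mm of this frame. This one is 70 mm to +y of the pack's middle, nearest the tester. Behind each pair is a black lock ledge 3 mm high on the pack's top, 40 mm wide (y), from x = -70.5 to -58.5 mm: a bracket slid home drops in front of it.
- lever_grip (a point): Contact tester's black handle bar, round, 15 mm thick, 66 mm long, level along the fixture's y; point on its axis, 36 mm to +y of the lever arm, 120 mm from the pivot. Pinch it from above across the bar; it turns in the grip. The tester is a white housing at the +y side of the pack, the lever on its far side from the pack.
- lever_pivot (a point): Point of the lever's pivot axis beside lever_grip (same y): the handle moves about it on a circle of 120 mm radius. Fixed frame; its x and y are the fixture's, level, x the same as the screw pairs' x; z up; 70 mm above the bench.
- lever (a joint): angle of the tester's sprung lever: 0 at rest, leaning 0.5 rad from upright towards the fixture's +x; 1.0 at the stop, leaning 0.5 rad towards -x (towards the robot). The spring always drives it back to 0; about 3 N at the handle near rest and 8 N at the stop. Let go far from rest, it snaps back
- tape_roll: a black roll of tape 76 mm across, 24 mm high, lying beyond the brackets; a bystander, to be left alone
- driver: a screwdriver lying beyond the pack; a bystander, to be left alone
- screw_jar: a jar 52 mm across and 70 mm high beyond the brackets; a bystander, to be left alone
- plug_a: a loose plug, about 40 x 24 x 16 mm; a bystander, to be left alone
- plug_b: a loose plug, about 40 x 24 x 16 mm; a bystander, to be left alone
- plug_c: a loose plug, about 40 x 24 x 16 mm; a bystander, to be left alone
- wrench: a spanner lying at the left; a bystander, to be left alone
Not all that is in view belongs to the job. Leave any purple look-alike of the part that bears bracket1_lug alone. What is shaped like the part that bears bracket0_lug but red is not meant.

How it is judged (in metres and radians):
On the way, in this order (a step that is already met when the one before it is completed fails the run):
1. every bracket is locked on a pair of screws (((x of pair0 in the frame of bracket0_lug between -0.0135 and -0.0065 m and y of pair0 in the frame of bracket0_lug between -0.004 and 0.004 m and z of pair0 in the frame of bracket0_lug between -0.0252 and -0.0225 m and angle between the x axis of bracket0_lug and the x axis of pair0, either way round below 0.1 rad and angle between bracket0_lug's own z axis and vertical below 0.012 rad) or (x of pair1 in the frame of bracket0_lug between -0.0135 and -0.0065 m and y of pair1 in the frame of bracket0_lug between -0.004 and 0.004 m and z of pair1 in the frame of bracket0_lug between -0.0252 and -0.0225 m and angle between the x axis of bracket0_lug and the x axis of pair1, either way round below 0.1 rad and angle between bracket0_lug's own z axis and vertical below 0.012 rad) or (x of pair2 in the frame of bracket0_lug between -0.0135 and -0.0065 m and y of pair2 in the frame of bracket0_lug between -0.004 and 0.004 m and z of pair2 in the frame of bracket0_lug between -0.0252 and -0.0225 m and angle between the x axis of bracket0_lug and the x axis of pair2, either way round below 0.1 rad and angle between bracket0_lug's own z axis and vertical below 0.012 rad)) and ((x of pair0 in the frame of bracket1_lug between -0.0135 and -0.0065 m and y of pair0 in the frame of bracket1_lug between -0.004 and 0.004 m and z of pair0 in the frame of bracket1_lug between -0.0252 and -0.0225 m and angle between the x axis of bracket1_lug and the x axis of pair0, either way round below 0.1 rad and angle between bracket1_lug's own z axis and vertical below 0.012 rad) or (x of pair1 in the frame of bracket1_lug between -0.0135 and -0.0065 m and y of pair1 in the frame of bracket1_lug between -0.004 and 0.004 m and z of pair1 in the frame of bracket1_lug between -0.0252 and -0.0225 m and angle between the x axis of bracket1_lug and the x axis of pair1, either way round below 0.1 rad and angle between bracket1_lug's own z axis and vertical below 0.012 rad) or (x of pair2 in the frame of bracket1_lug between -0.0135 and -0.0065 m and y of pair2 in the frame of bracket1_lug between -0.004 and 0.004 m and z of pair2 in the frame of bracket1_lug between -0.0252 and -0.0225 m and angle between the x axis of bracket1_lug and the x axis of pair2, either way round below 0.1 rad and angle between bracket1_lug's own z axis and vertical below 0.012 rad)) and ((x of pair0 in the frame of bracket2_lug between -0.0135 and -0.0065 m and y of pair0 in the frame of bracket2_lug between -0.004 and 0.004 m and z of pair0 in the frame of bracket2_lug between -0.0252 and -0.0225 m and angle between the x axis of bracket2_lug and the x axis of pair0, either way round below 0.1 rad and angle between bracket2_lug's own z axis and vertical below 0.012 rad) or (x of pair1 in the frame of bracket2_lug between -0.0135 and -0.0065 m and y of pair1 in the frame of bracket2_lug between -0.004 and 0.004 m and z of pair1 in the frame of bracket2_lug between -0.0252 and -0.0225 m and angle between the x axis of bracket2_lug and the x axis of pair1, either way round below 0.1 rad and angle between bracket2_lug's own z axis and vertical below 0.012 rad) or (x of pair2 in the frame of bracket2_lug between -0.0135 and -0.0065 m and y of pair2 in the frame of bracket2_lug between -0.004 and 0.004 m and z of pair2 in the frame of bracket2_lug between -0.0252 and -0.0225 m and angle between the x axis of bracket2_lug and the x axis of pair2, either way round below 0.1 rad and angle between bracket2_lug's own z axis and vertical below 0.012 rad))), for 0.3 s.
2. the tester's lever is pulled through its whole stroke and held there (beyond 0.93 rad of 1.0) (value of joint lever above 0.93 rad), for 2.5 s.
3. the lever is back at rest (below 0.06 rad) (value of joint lever below 0.06 rad), for 0.2 s.
At the end, for the whole second after the job is handed in: Every bracket present lies flat on the pack with both screws in its slots, slid to within 3.5 mm of the slot ends and down in front of the ledge (within 1.2 mm of flat on the pack, tilt below 0.012 rad), each on a pair of its own; the lever is back at rest (below 0.06 rad) (all of step 1 and value of joint lever below 0.06 rad); the robot touches nothing.
It fails at once if the lever snaps back (faster than 1.5 rad/s) (velocity of joint lever below -1.5 rad/s).
It fails at once if a bystander is moved by more than 40 mm (distance of any of tape_roll, driver, screw_jar, plug_a, plug_b, plug_c, wrench from where it was at the start of the episode above 0.04 m).
Of bracket0, bracket1, bracket2 only 2 to 3 are there at a start; the rules pass over those that are not, and their reading is None.
At some moment in a run one of bracket0, bracket1, bracket2 may be knocked a few centimetres aside while the robot is not near it.
It also fails if it takes over 210 s, if anything falls off the work surface, if the arm or the gripper's body presses on something with over 40 N, if the wrist force passes 120 N, or if a joint passes its speed limit or range.

### The arm

A 7-joint arm with a two-finger parallel gripper is mounted at the origin on the work surface. World frame = base frame: x ahead of the robot, y to its left, z up, the work surface at z = 0. Lengths are in mm, angles in rad, forces in N, time in s.
With the tool pointing down it reaches from about 400 to 850 mm from the base axis. Payload 4.5 kg.
Tool frame: the origin (TCP) lies midway between the tips of the shut fingers; the grasp point (between the pads) lies 19 mm behind it; z points along the fingers, y is the line along which they close (so a half turn about z gives the same grasp; the last joint's range is limited). The gripper opens to 88 mm and grips with 3 to 60 N. Pads are 18 mm wide; open, the fingers measure 123 mm over their backs; the gripper's body (75 mm by 187 mm) begins 45 mm behind the grasp point.
Start: joints at [-1.076, 0.689, -0.195, 1.565, 0.157, 0.902, -0.215], TCP at [277.901, 559.843, 238.743] pointing down, gripper open.
Joint ranges: [-3.01, 3.01], [-0.46, 2.08], [-1.47, 1.51], [0.13, 2.56], [-1, 4.14], [0.04, 2.09], [-2.66, 2.66]. Speed limits (rad/s): [2.57, 2.57, 3.14, 3.14, 3.14, 3.14, 3.14].

### API

Orientations are given as a rotation vector (axis times angle).
In Python, from cell import state, read_camera, camera_model, job_done gives the robot as it stands.
- The arm moves only by the tool jog_arm, never from a script. Its argument "steps" is a list of rows, each a list of 7 numbers: the shift along the tool's x, y, z in mm, then the turn, a rotation vector about the tool's x, y, z in degrees, then the finger opening in mm, from 0 to 88.1. In form: [[tx, ty, tz, wx, wy, wz, jaw], ...]. A call has 1 to 10 rows; each row shifts and turns the commanded pose from where the row before left it, along the tool's axes as they then stand; what a row does not reach is not made up. A row lasts 1/10 s, in which the tool goes at most 50 mm and 8.59 degrees, less where a joint would pass 70% of its speed; a pose out of reach is approached as far as the arm can. A call is refused whole if a number of a shift passes 50 or a number of a turn 8.59, either way. A call with a gripper value outside its range is refused whole. The fingers move at their own pace and stop on an object; "force" is the grip in N (left out, the last holds). Time passes only in rows, so rows that do not move let the fingers close. It gives the time, the measured TCP pose, the force, the opening and the grip force at its end, in the units of the state.
- state(): the state, without advancing time (a new reading comes with each control period).
- read_camera(name): name is "scene" or "side" or "wrist"; returns the picture (384x512x3 uint8, red, green, blue); there is no depth.
- camera_model(name): a dict with "vfov" (degrees; the focal length in pixels is half the picture's height over the tangent of half this angle, whatever the lens; pixels are square), "cx", "cy" (the principal point, pixels), "R" (3x3) and "t" (3): a world point X has camera coordinates R X + t. Camera axes: x right, y down, z forward; pixel columns grow to the right and rows downward; lengths in mm; the calibration is good to about 2 mm. A picture is of the moment at which its call begins: read the wrist's pose just before it. camera_model takes no time and is no camera call; for the wrist camera it gives the pose at the moment of the call.
- job_done(): hands the job in; it is judged then, once.
The state is a dict: "time_s": time; "joint_pos": joint angles; "qd": joint speeds; "tau": joint torques, N m; "ee_pos": TCP position; "tool_rot": TCP orientation; "wrist_force": force on the tool from outside, world axes, zero at the start; "wrist_torque": the same for the moment, N m; "opening": finger opening in mm; "finger_force": force on a finger pad.
Only numpy, scipy, OpenCV 4.12 (cv2) and the standard library are available. Lean on these libraries where they do the work, as an engineer would, in place of code of your own. Each camera call takes 0.05 s, during which the arm holds its last target. There are 200 camera calls.

## Working session

There is one attempt and no reset: what is moved stays moved. The work goes in short steps, Python scripts to look and compute and a tool call to move; the robot and the scene stay as the last step left them, time stands still between calls to the robot, and variables do not carry over. Pictures are saved under pics/ and viewed, at most 14 in all, crops included, and the job is handed in when it is done.

Besides the shell and the picture viewer there is one more tool, called after ">>>" as name(argument=value, ...) on one line, values as JSON. jog_arm: Moves the arm, as the interface text tells. Its arguments: {"type":"object","properties":{"steps":{"type":"array"},"force":{"type":"number"}},"required":["steps"]}

```bash
mkdir -p pics; ls
python3 - <<'E'
from cell import *
import cv2,numpy as np
print(state())
ims=[]
for n in("scene","side","wrist"):
    m=camera_model(n);print(n,m)
    im=read_camera(n)[:,:,::-1];cv2.imwrite(f"pics/{n}0.png",im)
    if n!="wrist": cv2.imwrite(f"pics/{n}0b.png",cv2.resize(im,(800,600),interpolation=cv2.INTER_CUBIC))
E
```

```text
pics
{'time_s': 0.0, 'joint_pos': array([-1.0762188 ,  0.68998644, -0.19452375,  1.56635419,  0.15730271,
        0.9024861 , -0.21509425]), 'qd': array([-6.50596307e-04,  1.10320263e-03,  4.43008684e-04, -2.11970849e-03,
       -4.85028984e-04,  9.38336236e-04,  4.95636984e-05]), 'tau': array([ 5.06412161e-04, -5.27562153e+01, -1.26673780e+00, -1.53431565e+01,
       -5.26941021e-02,  6.61400918e-03,  1.48907893e-04]), 'ee_pos': array([277.66002807, 559.22701535, 237.90603635]), 'tool_rot': array([-7.17180182e-01, -3.05833249e+00,  2.85492803e-03]), 'wrist_force': array([ 0.41395899, -0.80892035,  0.40301225]), 'wrist_torque': array([-0.00393895, -0.00929655,  0.00698779]), 'finger_force': 0.0, 'opening': 88.13959441807589}
scene {'vfov': 47.6485169843248, 'cx': 261.01320533881704, 'cy': 188.3852416197182, 'R': array([[ 0.67014665,  0.74221889,  0.00381819],
       [ 0.59373741, -0.53298214, -0.60283159],
       [-0.44539797,  0.40625257, -0.79785932]]), 't': array([-307.54556661, -175.3858735 , 1717.9428531 ])}
side {'vfov': 54.49401079300837, 'cx': 261.1325693261362, 'cy': 197.51443044578843, 'R': array([[-0.93195208, -0.36175167,  0.02451616],
       [-0.20476906,  0.46931804, -0.8589588 ],
       [ 0.2992239 , -0.80552859, -0.51145747]]), 't': array([ 440.38493625,  219.28928531, 1031.12525772])}
wrist {'vfov': 58.53925304919632, 'cx': 254.7536565454063, 'cy': 200.6115545545461, 'R': array([[ 0.44514458,  0.89545801, -0.00112106],
       [ 0.84821506, -0.42125751,  0.32105035],
       [ 0.28701485, -0.14386472, -0.94706146]]), 't': array([-623.1830082 ,  -43.37961762,  391.61932528])}
```

View pics/scene0b.png

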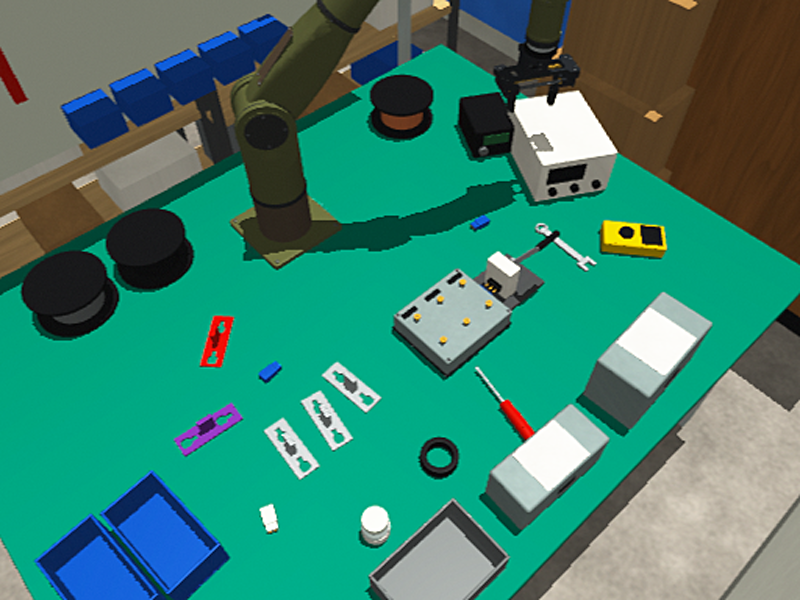

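View pics/side0b.png

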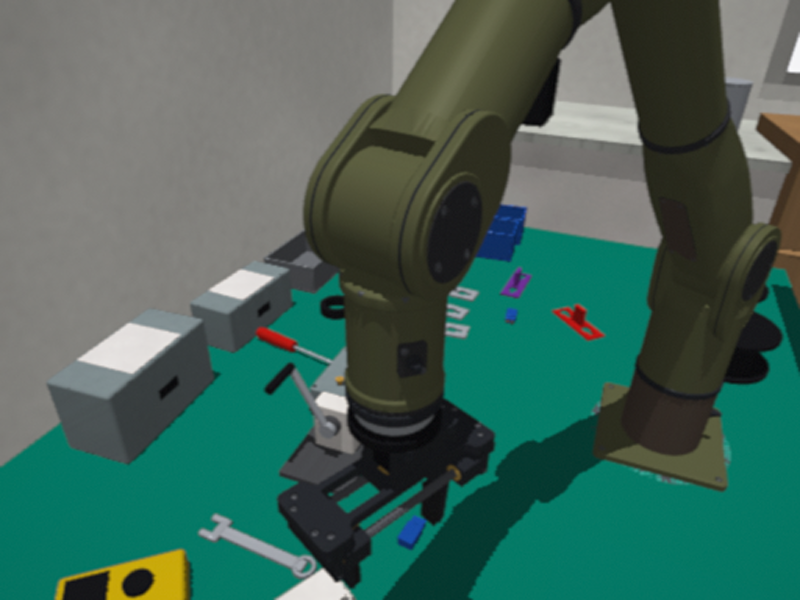

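The scene view shows three steel brackets at about (291,447), (327,419) and (351,387) in 800 px coordinates. The pack's screws run from (417,317) to (488,304), with the ledges on the robot side. The lever handle is near (547,240). The red and purple look-alikes sit to the left.

```bash
cat > h.py <<'E'
from cell import *
import cv2,numpy as np
from scipy.spatial.transform import Rotation as Ro
def foc(m): return 192/np.tan(np.radians(m["vfov"]/2))
def p2w(m,u,v,z):
    d=m["R"].T@np.array([(u-m["cx"])/foc(m),(v-m["cy"])/foc(m),1]); c=-m["R"].T@m["t"]
    return c+d*(z-c[2])/d[2]
def w2p(m,X):
    P=np.atleast_2d(X)@m["R"].T+m["t"]; return P[:,:2]/P[:,2:]*foc(m)+[m["cx"],m["cy"]]
def tool():
    s=state(); R=Ro.from_rotvec(s["tool_rot"]).as_matrix(); return s["ee_pos"],R
def delta(target,yaw=None):
    "tool-frame shift to target TCP; yaw = wanted world angle (rad) of tool y axis, mod pi"
    p,R=tool(); d=R.T@(np.array(target)-p)
    ty=R[:,1]; a=np.arctan2(ty[1],ty[0]); out=f"shift {d.round(1)} tilt {np.degrees(np.arccos(-R[2,2])):.2f}"
    if yaw is not None:
        e=(yaw-a+np.pi/2)%np.pi-np.pi/2; out+=f" worldturn {np.degrees(e):.2f} deg => wz {-np.degrees(e):.2f}"
    print(out)
E
python3 - <<'E'
from h import *
m=camera_model("scene");k=.64
for n,z,P in(("br",24,[(291,447),(327,419),(351,387)]),("brends",4,[(279,424),(306,473),(315,397),(341,445),(335,367),(369,407)]),("scr",73,[(417,317),(443,340),(439,299),(466,321),(462,282),(488,304)]),("lever",175,[(540,246),(556,233)]),("plug",10,[(270,371)]),("jar",70,[(375,515)])):
    for p in P: print(n,p2w(m,p[0]*k,p[1]*k,z).round(0))
w=camera_model("wrist"); p,R=tool()
print("cam",-w["R"].T@w["t"],p,"cam in tool",R.T@(-w["R"].T@w["t"]-p),"\nRcam_tool",(w["R"]@R).round(3)); print(R.round(3))
E
```

```text
br [ 507. -352.   24.]
br [ 507. -262.   24.]
br [ 482. -180.   24.]
brends [ 441. -337.    4.]
brends [ 561. -359.    4.]
brends [ 441. -245.    4.]
brends [ 561. -272.    4.]
brends [ 412. -169.    4.]
brends [ 534. -176.    4.]
scr [468.  18.  73.]
scr [548.  19.  73.]
scr [464.  87.  73.]
scr [545.  89.  73.]
scr [464. 158.  73.]
scr [546. 157.  73.]
lever [559. 288. 175.]
lever [557. 342. 175.]
plug [ 330. -280.   10.]
jar [ 732. -326.   70.]
cam [201.81907482 596.15461086 384.22652677] [277.7363655  559.3688791  238.10595363] cam in tool [  84.34149043   -1.00334045 -146.1278662 ] 
Rcam_tool [[-0.001  1.    -0.001]
 [-0.947 -0.001 -0.321]
 [-0.321  0.     0.947]]
[[-0.896  0.445 -0.001]
 [ 0.445  0.896 -0.001]
 [-0.    -0.001 -1.   ]]
```

View pics/wrist0.png

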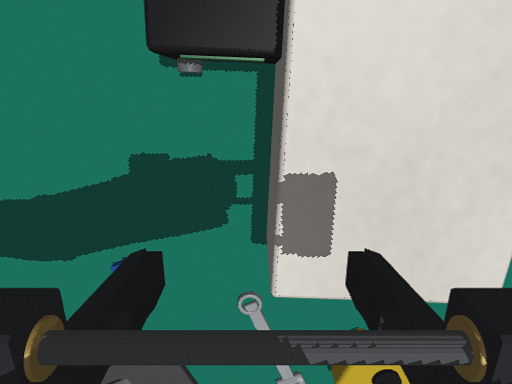

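The wrist view shows fingertips at about rows 250-270, the wrench and the instrument housing, so the camera works as modelled. Next I turn the tool square and go above the brackets.

>>> jog_arm(steps=[[0,0,-10,0,0,-6.6,88],[0,0,-10,0,0,-6.6,88],[0,0,-10,0,0,-6.6,88],[0,0,-10,0,0,-6.6,88],[-14,-45,-6,0,0,0,60],[-14,-45,-6,0,0,0,60],[-14,-45,-6,0,0,0,60],[-14,-45,-6,0,0,0,60],[-14,-45,-6,0,0,0,60],[-14,-45,-6,0,0,0,60]])

```text
time_s: 1.15
ee_pos: [362.1, 287.8, 314.8]
tool_rot: [-0.0, 3.142, -0.001]
wrist_force: [1.2, 0.4, 0.4]
opening: 60.2
finger_force: 0.0
```

>>> jog_arm(steps=[[-14,-45,-2,0,0,0,60],[-14,-45,-2,0,0,0,60],[-14,-45,-2,0,0,0,60],[-14,-45,-2,0,0,0,60],[-14,-45,-2,0,0,0,60],[-14,-45,-2,0,0,0,60],[-14,-45,-2,0,0,0,60],[-14,-45,-2,0,0,0,60],[-14,-45,-2,0,0,0,60],[0,-45,0,0,0,0,60]])

```text
time_s: 2.15
ee_pos: [489.3, -162.0, 332.8]
tool_rot: [-0.001, 3.14, 0.0]
wrist_force: [0.3, -1.4, -0.4]
opening: 60.0
finger_force: 0.0
```

>>> jog_arm(steps=[[0,-35,0,0,0,0,60],[0,-35,0,0,0,0,60],[0,-30,0,0,0,0,60],[0,0,0,0,0,0,60],[0,0,0,0,0,0,60]])

```text
time_s: 2.65
ee_pos: [487.5, -260.2, 332.3]
tool_rot: [-0.002, -3.141, -0.002]
wrist_force: [0.6, -0.1, -0.2]
opening: 59.9
finger_force: 0.0
```

Run:
```python
from h import *
m=camera_model("wrist");im=read_camera("wrist")[:,:,::-1]
import pickle;pickle.dump((m,im),open("w1.pkl","wb"))
cv2.imwrite("pics/w1.png",cv2.resize(im,(800,600),interpolation=cv2.INTER_CUBIC));print(tool()[0])
```

```text
[ 487.90117395 -259.0266746   332.4342141 ]
```

View pics/w1.png

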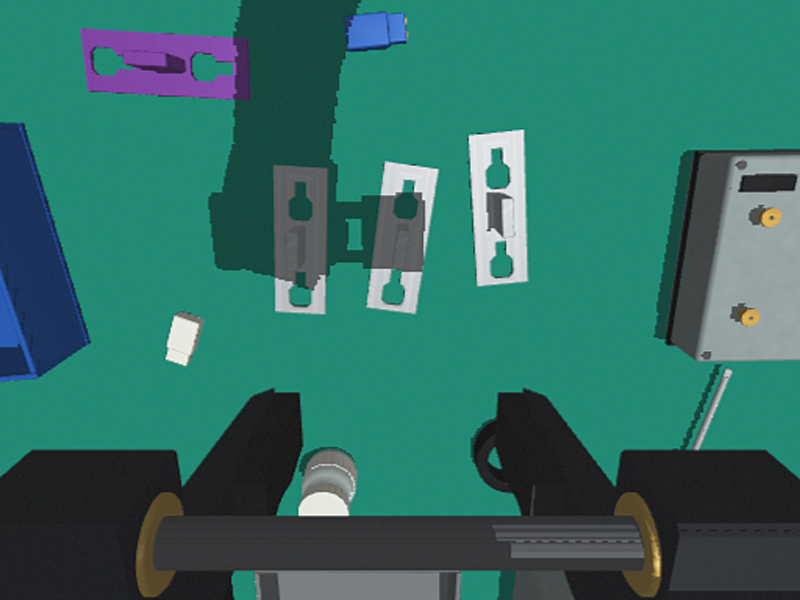

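The wrist view shows three brackets centred at about (300,240), (402,238) and (499,208). Every slot points up in the image (-x), so each bracket's x is close to world +x. Pack and screws are at the right.

```bash
cat >> h.py <<'E'
def brackets(m,im,z=4,show=True):
    hsv=cv2.cvtColor(im,cv2.COLOR_BGR2HSV); mk=((hsv[...,1]<70)&(hsv[...,2]>60)).astype(np.uint8)
    out=[]
    for c in cv2.findContours(mk,cv2.RETR_EXTERNAL,cv2.CHAIN_APPROX_NONE)[0]:
        if cv2.contourArea(c)<1000: continue
        W=np.array([p2w(m,u,v,z)[:2] for u,v in c[:,0]],np.float32)
        (x,y),(a,b),t=cv2.minAreaRect(W)
        if a<b: a,b,t=b,a,t+90
        t=(t+90)%180-90
        if 120<a<145 and 38<b<56: out.append((x,y,t)); print(f"bracket x {x:.1f} y {y:.1f} ang {t:.2f} size {a:.0f} {b:.0f}")
    return out
E
python3 - <<'E'
from h import *
import pickle;m,im=pickle.load(open("w1.pkl","rb"))
brackets(m,im)
for q in [(273,166),(327,167),(326,313),(276,313),(468,135),(523,129),(527,281),(478,286),(385,162),(438,170),(417,314),(367,308)]:print(p2w(m,q[0]*.64,q[1]*.64,4).round(0))
print(p2w(m,770*.64,216*.64,73),p2w(m,750*.64,316*.64,73))
E
```

```text
bracket x 495.8 y -348.5 ang -3.51 size 132 47
bracket x 494.2 y -258.4 ang -8.13 size 132 47
bracket x 468.4 y -172.1 ang 5.81 size 132 47
[ 430. -367.    4.]
[ 431. -321.    4.]
[ 563. -328.    4.]
[ 563. -375.    4.]
[ 405. -201.    4.]
[ 400. -156.    4.]
[ 532. -142.    4.]
[ 537. -187.    4.]
[ 427. -272.    4.]
[ 434. -226.    4.]
[ 564. -243.    4.]
[ 558. -290.    4.]
[463.16960593  19.86269836  73.        ] [542.87520218  21.42691696  73.        ]
```

>>> jog_arm(steps=[[7,29,30,0,0,0,50],[7,29,30,0,0,0,50],[6,29,30,0,0,0,50],[0,0,40,0,0,-5.8,50],[0,0,40,0,0,0,50],[0,0,40,0,0,0,50],[0,0,0,0,0,0,50],[0,0,0,0,0,0,50]])

```text
time_s: 3.5
ee_pos: [468.1, -171.8, 123.2]
tool_rot: [0.162, -3.137, -0.001]
wrist_force: [0.2, -0.1, 0.0]
opening: 50.4
finger_force: 0.0
```

Run:
```python
from h import *
m=camera_model("wrist");im=read_camera("wrist")[:,:,::-1]
cv2.imwrite("pics/w2.png",im);print(tool()[0])
b=brackets(m,im)
if b:
    x,y,t=min(b,key=lambda b:abs(b[1]+172)); delta((x,y,15),np.radians(t+90))
```

```text
[ 468.92625041 -172.42113794  124.1456346 ]
bracket x 493.8 y -258.4 ang -8.16 size 133 47
bracket x 467.8 y -172.2 ang 5.56 size 132 47
shift [  1.3   0.3 109.1] tilt 0.11 worldturn -0.31 deg => wz 0.31
```

View pics/w2.png

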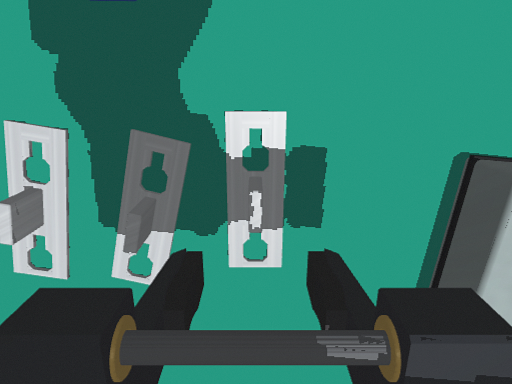

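The bracket is centred between the fingers at (255,205) and upright. I descend and grip.

>>> jog_arm(steps=[[1,0,40,0,0,0,50],[0,0,40,0,0,0,50],[0,0,20,0,0,0,50],[0,0,8,0,0,0,50],[0,0,0,0,0,0,5],[0,0,0,0,0,0,5],[0,0,0,0,0,0,5],[0,0,0,0,0,0,5],[0,0,0,0,0,0,5],[0,0,0,0,0,0,5]], force=40)

```text
time_s: 4.55
ee_pos: [467.2, -173.1, 15.3]
tool_rot: [-0.159, 3.137, 0.0]
wrist_force: [-1.1, 1.9, 5.9]
opening: 9.7
finger_force: 40.0
```

>>> jog_arm(steps=[[0,0,-10,0,0,0,5],[0,0,-40,0,0,0,5],[0,5,-45,0,0,0,5],[0,10,-45,0,0,0,5],[0,10,-45,0,0,0,5],[0,15,-45,0,0,2,5],[0,15,-45,0,0,2.7,5],[0,15,-40,0,0,0,5],[0,0,0,0,0,0,5],[0,0,0,0,0,0,5]])

```text
time_s: 5.55
ee_pos: [461.0, -103.6, 330.2]
tool_rot: [-0.031, 3.141, -0.001]
wrist_force: [-0.0, -0.4, -2.1]
opening: 9.4
finger_force: 40.0
```

Run:
```python
from h import *
m=camera_model("wrist");im=read_camera("wrist")[:,:,::-1]
import pickle;pickle.dump((m,im),open("w3.pkl","wb"))
cv2.imwrite("pics/w3.png",cv2.resize(im,(800,600),interpolation=cv2.INTER_CUBIC));print(tool()[0])
hsv=cv2.cvtColor(im,cv2.COLOR_BGR2HSV); mk=cv2.inRange(hsv,(12,110,120),(30,255,255))
n,l,s,c=cv2.connectedComponentsWithStats(mk)
for i in range(1,n):
    if s[i,4]>15: print(c[i].round(1),s[i,4],p2w(m,*c[i],73).round(1))
```

```text
[ 460.24128614 -104.08082521  328.99635285]
[358.7 163.4] 104 [463.6  20.2  73. ]
[417.  163.7] 101 [462.7  90.2  73. ]
[475.4 164.1] 107 [461.9 160.2  73. ]
[496.8 180. ] 24 [481.  190.8  73. ]
[494.8 189. ] 24 [492.4 191.1  73. ]
[492.5 197.5] 16 [503.4 190.9  73. ]
[352.2 224.7] 88 [543.2  21.3  73. ]
[407.1 225.3] 86 [542.7  91.2  73. ]
[462.  225.6] 91 [541.7 161.2  73. ]
```

View pics/w3.png

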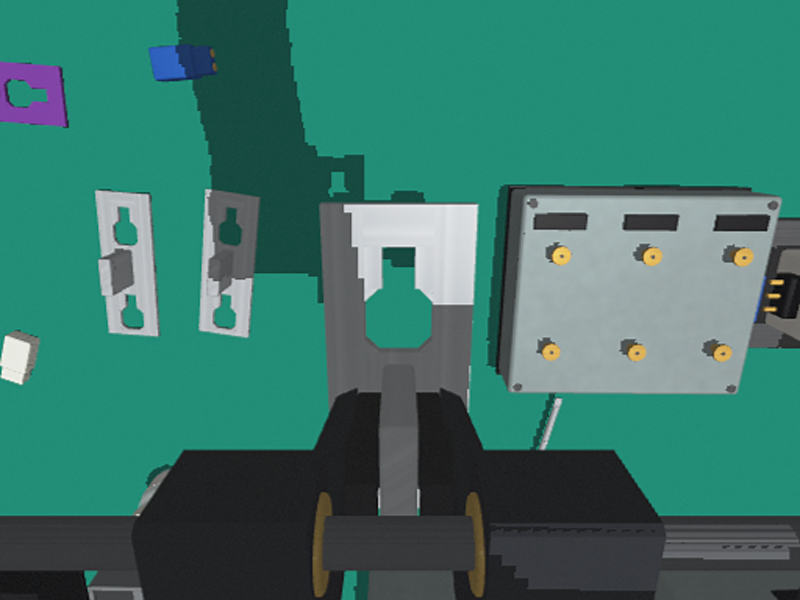

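The pack view shows six brass heads at x 463 and 543 with 70 mm pitch, and the ledges on the robot side. The held bracket is straight in the grip and its opening is visible at (398,315).

Run:
```python
from h import *
import pickle;m,im=pickle.load(open("w3.pkl","rb"))
p,R=tool();print(p,state()["wrist_force"])
for u,v in[(320,204),(398,203),(478,203),(398,248),(398,347),(384,248),(414,248)]:
    w=p2w(m,u*.64,v*.64,p[2]-11.3); print((u,v),(R.T@(w-p)).round(1))
delta((491.8,160.6,140),np.radians(90.7))
```

```text
[ 460.24128614 -104.08082521  328.99635285] [ 0.07567108 -0.24042579 -2.7681138 ]
(320, 204) [ 64.  -23.   11.5]
(398, 203) [64.3 -0.2 11.4]
(478, 203) [64.3 23.2 11.4]
(398, 248) [50.9 -0.2 11.4]
(398, 347) [18.8 -0.2 11.3]
(384, 248) [50.9 -4.4 11.4]
(414, 248) [50.9  4.6 11.4]
shift [-36.9 264.1 188.8] tilt 0.13 worldturn -0.37 deg => wz 0.37
```

>>> jog_arm(steps=[[-5,44,15,0,0,0.4,5],[-5,44,15,0,0,0,5],[-5,44,20,0,0,0,5],[-5,44,20,0,0,0,5],[-5,44,20,0,0,0,5],[-6,44,20,0,0,0,5],[-2,0,40,0,0,0,5],[-2,0,38,0,0,0,5],[0,0,0,0,0,0,5],[0,0,0,0,0,0,5]])

```text
time_s: 6.6
ee_pos: [492.0, 159.7, 140.7]
tool_rot: [0.018, -3.138, 0.003]
wrist_force: [0.3, 0.8, -1.7]
opening: 9.8
finger_force: 40.0
```

Run:
```python
from h import *
m=camera_model("wrist");im=read_camera("wrist")[:,:,::-1]
cv2.imwrite("pics/w4.png",im)
p,R=tool();print(p,state()["wrist_force"]);delta((490.3,160.6,84),np.radians(90.7))
hsv=cv2.cvtColor(im,cv2.COLOR_BGR2HSV); mk=cv2.inRange(hsv,(12,110,100),(30,255,255))
n,l,s,c=cv2.connectedComponentsWithStats(mk)
for i in range(1,n):
    if s[i,4]>15: print(c[i].round(1),s[i,4],p2w(m,*c[i],73).round(1))
```

```text
[493.09113898 160.25365183 142.02482199] [ 0.0617618   0.79502578 -1.7138894 ]
shift [ 2.8  0.4 58. ] tilt 0.04 worldturn 0.06 deg => wz -0.06
[ 42.2 173.7] 422 [462.8  22.   73. ]
[149.7 173.8] 377 [462.1  91.1  73. ]
[256.4 173.7] 310 [461.3 159.7  73. ]
[327.4 199.9] 67 [478.5 206.7  73. ]
[326.4 214.5] 55 [488.8 206.8  73. ]
[325.2 229. ] 63 [499.3 206.8  73. ]
[ 64.5 280.9] 337 [541.7  23.2  73. ]
[160.9 279.7] 254 [539.9  92.4  73. ]
[202.8 353.5] 238 [604.9 119.9  73. ]
[306.6 353.1] 230 [603.5 200.3  73. ]
```

View pics/w4.png

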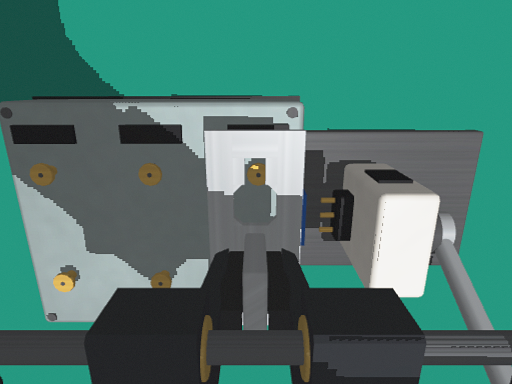

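The held bracket's rear opening sits over the rear screw of pair 2, with the ledge under its tail. I lower it slowly.

>>> jog_arm(steps=[[1.3,0.2,15,0,0,0,5],[1,0.2,15,0,0,0,5],[0,0,15,0,0,0,5],[0,0,5,0,0,0,5],[0,0,4,0,0,0,5],[0,0,3,0,0,0,5],[0,0,2,0,0,0,5],[0,0,1,0,0,0,5],[0,0,0,0,0,0,5],[0,0,0,0,0,0,5]])

```text
time_s: 7.65
ee_pos: [490.8, 161.4, 81.9]
tool_rot: [-0.019, 3.141, 0.0]
wrist_force: [1.3, 0.1, -1.9]
opening: 9.5
finger_force: 40.0
```

>>> jog_arm(steps=[[0,0,1,0,0,0,5],[0,0,0.8,0,0,0,5],[0,0,0,0,0,0,5],[0,0,0,0,0,0,5]])

```text
time_s: 8.05
ee_pos: [490.7, 161.3, 79.9]
tool_rot: [0.019, -3.141, -0.0]
wrist_force: [0.3, 0.2, -1.6]
opening: 9.3
finger_force: 40.0
```

>>> jog_arm(steps=[[0,0,0.6,0,0,0,5],[0,0,0.6,0,0,0,5],[0,0,0,0,0,0,5],[0,0,0,0,0,0,5]])

```text
time_s: 8.45
ee_pos: [490.7, 161.3, 78.7]
tool_rot: [0.019, -3.142, -0.0]
wrist_force: [0.2, 0.6, -2.0]
opening: 9.5
finger_force: 40.0
```

>>> jog_arm(steps=[[-3,-0.3,0,0,0,0,5],[-3,-0.1,0,0,0,0,5],[-3,0,0,0,0,0,5],[-3,0,0,0,0,0,5],[-3,0,0,0,0,0,5],[-1,0,0,0,0,0,5],[-1,0,0,0,0,0,5],[0,0,0,0,0,0,5]])

```text
time_s: 9.25
ee_pos: [507.8, 161.1, 78.7]
tool_rot: [-0.019, 3.141, 0.0]
wrist_force: [-1.1, 1.3, -2.6]
opening: 10.0
finger_force: 40.0
```

>>> jog_arm(steps=[[-1,0,0,0,0,0,5],[-0.8,0,0,0,0,0,5],[0,0,0,0,0,0,5],[0,0,0,0,0,0,5]])

```text
time_s: 9.65
ee_pos: [509.5, 161.2, 78.7]
tool_rot: [0.019, -3.142, -0.0]
wrist_force: [0.8, 0.1, -2.6]
opening: 9.7
finger_force: 40.0
```

>>> jog_arm(steps=[[-0.7,0,0,0,0,0,5],[-0.7,0,0,0,0,0,5],[0,0,0,0,0,0,5],[0,0,0,0,0,0,5]])

```text
time_s: 10.05
ee_pos: [510.9, 161.1, 78.7]
tool_rot: [0.019, -3.141, -0.0]
wrist_force: [0.0, 0.9, -2.7]
opening: 9.6
finger_force: 40.0
```

>>> jog_arm(steps=[[-0.7,0,0,0,0,0,5],[-0.7,0,0,0,0,0,5],[0,0,0,0,0,0,5],[0,0,0,0,0,0,5]])

```text
time_s: 10.45
ee_pos: [511.2, 161.1, 78.5]
tool_rot: [0.02, -3.139, 0.001]
wrist_force: [-4.1, 0.2, -1.2]
opening: 9.5
finger_force: 40.0
```

>>> jog_arm(steps=[[0.7,0,0.5,0,0,0,5],[0,0,1,0,0,0,5],[0,0,1,0,0,0,5],[0,0,0.6,0,0,0,5],[0,0,0,0,0,0,5],[0,0,0,0,0,0,5]])

```text
time_s: 11.05
ee_pos: [511.1, 161.0, 75.5]
tool_rot: [0.019, -3.141, 0.001]
wrist_force: [-4.1, -0.3, 0.5]
opening: 10.1
finger_force: 40.0
```

>>> jog_arm(steps=[[0,0,0.4,0,0,0,5],[0,0,0,0,0,0,5],[0,0,0,0,0,0,40],[0,0,0,0,0,0,40],[0,0,0,0,0,0,40],[0,0,0,0,0,0,40],[0,0,-20,0,0,0,40],[0,0,-35,0,0,0,40],[0,0,-45,0,0,0,40],[0,0,-45,0,0,0,40]])

```text
time_s: 12.05
ee_pos: [511.6, 161.0, 221.6]
tool_rot: [0.019, -3.141, 0.0]
wrist_force: [1.6, -0.1, -0.5]
opening: 40.1
finger_force: 0.0
```

>>> jog_arm(steps=[[5,-45,-10,0,0,0,40],[5,-45,-10,0,0,0,40],[5,-45,-10,0,0,0,40],[5,-45,-10,0,0,0,40],[0,0,0,0,0,0,50],[0,0,0,0,0,0,50]])

```text
time_s: 12.65
ee_pos: [494.1, -20.2, 260.5]
tool_rot: [-0.014, 3.14, 0.0]
wrist_force: [0.5, 0.8, -0.5]
opening: 49.8
finger_force: 0.0
```

Run:
```python
from h import *
m=camera_model("wrist");im=read_camera("wrist")[:,:,::-1]
cv2.imwrite("pics/w5.png",cv2.resize(im,(800,600),interpolation=cv2.INTER_CUBIC))
p,R=tool();print(p)
brackets(m,im)
```

```text
[494.10886135 -18.46166414 260.3053495 ]
bracket x 493.5 y -260.9 ang -9.07 size 133 54
```

View pics/w5.png

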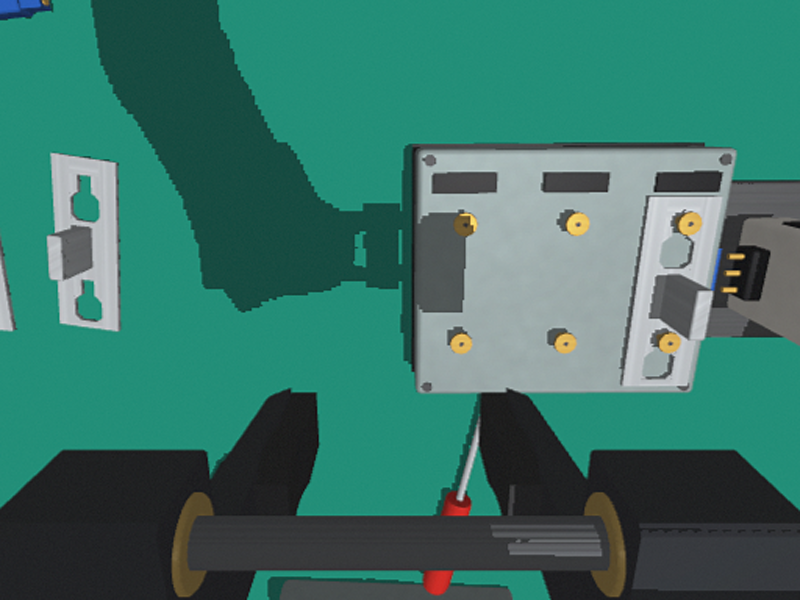

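The bracket on pair 2 has both heads over the slot ends and its tail in front of the ledge, so it is locked. Next is the middle bracket at (494,-258).

>>> jog_arm(steps=[[0,-47,5,0,0,0,50],[0,-47,5,0,0,0,50],[0,-48,5,0,0,0,50],[0,-48,5,0,0,0,50],[0,-48,5,0,0,0,50],[0,0,35,0,0,4.5,50],[0,0,40,0,0,4.3,50],[0,0,35,0,0,0,50],[0,0,0,0,0,0,50],[0,0,0,0,0,0,50]])

```text
time_s: 13.7
ee_pos: [497.7, -255.2, 125.2]
tool_rot: [-0.217, -3.134, -0.002]
wrist_force: [0.5, 0.2, 1.1]
opening: 49.9
finger_force: 0.0
```

Run:
```python
from h import *
m=camera_model("wrist");im=read_camera("wrist")[:,:,::-1]
cv2.imwrite("pics/w6.png",im);print(tool()[0])
b=brackets(m,im)
if b:
    x,y,t=min(b,key=lambda b:abs(b[1]+258)); delta((x,y,15.5),np.radians(t+90))
```

```text
[ 498.36421271 -255.95723162  126.26718328]
bracket x 495.6 y -348.2 ang -3.54 size 132 47
bracket x 494.0 y -258.6 ang -8.14 size 132 47
shift [  4.2  -3.2 110.8] tilt 0.11 worldturn -0.17 deg => wz 0.17
```

>>> jog_arm(steps=[[2,-1.5,40,0,0,0,50],[2,-1.5,40,0,0,0,50],[0,0,20,0,0,0,50],[0,0,9,0,0,0,50],[0,0,0.5,0,0,0,5],[0,0,0,0,0,0,5],[0,0,0,0,0,0,5],[0,0,0,0,0,0,5],[0,0,0,0,0,0,5],[0,0,0,0,0,0,5]], force=40)

```text
time_s: 14.75
ee_pos: [492.8, -259.3, 16.4]
tool_rot: [0.222, 3.133, 0.0]
wrist_force: [-0.5, 1.5, 5.0]
opening: 9.5
finger_force: 40.0
```

>>> jog_arm(steps=[[0,0,-10,0,0,0,5],[0,0,-40,0,0,0,5],[0,0,-45,0,0,-4.4,5],[0,0,-45,0,0,-4.3,5],[0,40,-20,0,0,0,5],[0,45,0,0,0,0,5],[0,45,0,0,0,0,5],[0,45,0,0,0,0,5],[0,45,0,0,0,0,5],[0,45,0,0,0,0,5]])

```text
time_s: 15.75
ee_pos: [489.0, 6.9, 176.1]
tool_rot: [0.016, -3.141, 0.0]
wrist_force: [0.6, 1.0, -2.1]
opening: 9.7
finger_force: 40.0
```

>>> jog_arm(steps=[[0,45,0,0,0,0,5],[0,35,15,0,0,0,5],[0,0,20,0,0,0,5],[0,0,0,0,0,0,5],[0,0,0,0,0,0,5]])

```text
time_s: 16.25
ee_pos: [488.3, 84.4, 140.9]
tool_rot: [0.015, -3.14, 0.002]
wrist_force: [0.2, -0.7, -1.5]
opening: 9.5
finger_force: 40.0
```

Run:
```python
from h import *
m=camera_model("wrist");im=read_camera("wrist")[:,:,::-1]
cv2.imwrite("pics/w7.png",im)
p,R=tool();print(p,state()["wrist_force"]);delta((491.5,91.1,82),np.radians(90.7))
hsv=cv2.cvtColor(im,cv2.COLOR_BGR2HSV); mk=cv2.inRange(hsv,(12,110,100),(30,255,255))
n,l,s,c=cv2.connectedComponentsWithStats(mk)
for i in range(1,n):
    if s[i,4]>15: print(c[i].round(1),s[i,4],p2w(m,*c[i],73).round(1))
```

```text
[488.87945093  84.20290882 141.31925519] [ 0.71088631  0.15495271 -0.88017292]
shift [-2.7  6.9 59.3] tilt 0.05 worldturn 0.21 deg => wz -0.21
[158.3 180.6] 367 [463.   21.1  73. ]
[261.7 181.8] 198 [463.2  88.   73. ]
[373.6 180.3] 362 [461.5 160.3  73. ]
[426.1 205. ] 70 [478.1 197.1  73. ]
[423.6 219.2] 69 [488.2 197.1  73. ]
[421. 234.] 65 [499.1 197.2  73. ]
[169.3 282.6] 175 [538.8  22.8  73. ]
[357.9 283.2] 93 [538.  158.2  73. ]
[202.8 353.7] 242 [602.1  44.3  73. ]
[306.5 352.7] 240 [600.2 124.9  73. ]
```

View pics/w7.png

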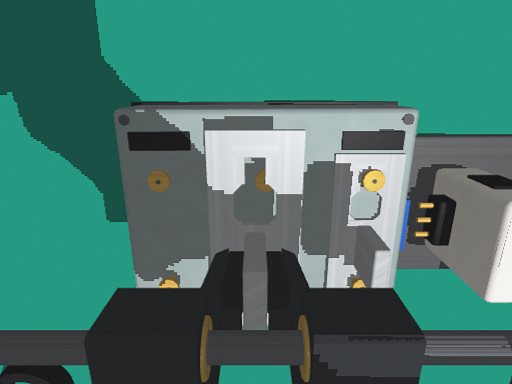

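The view shows the second bracket about 7 mm short of pair 1 in y, with pair 2 still locked at its right. I correct that and lower.

>>> jog_arm(steps=[[-3,6.8,15,0,0,0,5],[0,0,15,0,0,0,5],[0,0,15,0,0,0,5],[0,0,5,0,0,0,5],[0,0,4,0,0,0,5],[0,0,3,0,0,0,5],[0,0,2,0,0,0,5],[0,0,0,0,0,0,5],[0,0,0,0,0,0,5]])

```text
time_s: 17.2
ee_pos: [491.9, 92.4, 82.0]
tool_rot: [-0.016, 3.141, 0.0]
wrist_force: [0.3, -0.1, -1.9]
opening: 9.8
finger_force: 40.0
```

>>> jog_arm(steps=[[0,-0.6,0.8,0,0,0,5],[0,-0.4,0.8,0,0,0,5],[0,0,0.6,0,0,0,5],[0,0,0,0,0,0,5],[0,0,0,0,0,0,5]])

```text
time_s: 17.7
ee_pos: [491.7, 91.4, 79.5]
tool_rot: [0.017, -3.142, -0.0]
wrist_force: [0.4, -1.0, -2.3]
opening: 9.7
finger_force: 40.0
```

>>> jog_arm(steps=[[0,0,0.4,0,0,0,5],[0,0,0,0,0,0,5],[0,0,0,0,0,0,5]])

```text
time_s: 18.0
ee_pos: [491.8, 91.4, 79.2]
tool_rot: [-0.016, 3.141, 0.0]
wrist_force: [0.4, 0.3, 0.6]
opening: 9.9
finger_force: 40.0
```

>>> jog_arm(steps=[[-3,-0.2,-0.2,0,0,0,5],[-3,0,0,0,0,0,5],[-3,0,0,0,0,0,5],[-3,0,0,0,0,0,5],[-3,0,0,0,0,0,5],[-2,0,0,0,0,0,5],[-1,0,0,0,0,0,5],[0,0,0,0,0,0,5],[0,0,0,0,0,0,5]])

```text
time_s: 18.9
ee_pos: [509.6, 91.3, 79.3]
tool_rot: [0.016, -3.141, -0.0]
wrist_force: [-0.7, -0.3, -0.8]
opening: 9.9
finger_force: 40.0
```

>>> jog_arm(steps=[[-0.7,0,0,0,0,0,5],[-0.7,0,0,0,0,0,5],[0,0,0,0,0,0,5],[0,0,0,0,0,0,5]])

```text
time_s: 19.3
ee_pos: [511.1, 91.4, 79.3]
tool_rot: [-0.016, 3.141, 0.0]
wrist_force: [0.3, -0.1, -1.8]
opening: 9.9
finger_force: 40.0
```

>>> jog_arm(steps=[[-0.7,0,0,0,0,0,5],[-0.7,0,0,0,0,0,5],[0,0,0,0,0,0,5],[0,0,0,0,0,0,5]])

```text
time_s: 19.7
ee_pos: [511.9, 91.3, 79.2]
tool_rot: [0.017, -3.14, 0.0]
wrist_force: [-2.3, 1.0, -0.8]
opening: 10.0
finger_force: 40.0
```

Contact with the slot ends at 511.9 mm, as expected. I ease back slightly, lower and release.

>>> jog_arm(steps=[[0.4,0,1,0,0,0,5],[0,0,1,0,0,0,5],[0,0,0.7,0,0,0,5],[0,0,0.5,0,0,0,5],[0,0,0,0,0,0,5],[0,0,0,0,0,0,5]])

```text
time_s: 20.3
ee_pos: [511.8, 91.3, 76.3]
tool_rot: [0.016, -3.141, 0.0]
wrist_force: [-2.9, -1.0, 4.7]
opening: 9.6
finger_force: 40.0
```

>>> jog_arm(steps=[[0,0,0,0,0,0,40],[0,0,0,0,0,0,40],[0,0,0,0,0,0,40],[0,0,0,0,0,0,40],[0,0,-20,0,0,0,40],[0,0,-40,0,0,0,40],[0,-20,-40,0,0,0,40],[2,-46,-10,0,0,0,40],[2,-46,0,0,0,0,40],[2,-46,0,0,0,0,40]])

```text
time_s: 21.3
ee_pos: [508.1, -68.3, 186.9]
tool_rot: [-0.017, 3.139, -0.0]
wrist_force: [0.9, 0.5, 0.9]
opening: 39.9
finger_force: 0.0
```

>>> jog_arm(steps=[[2,-47,0,0,0,0,50],[2,-47,0,0,0,0,50],[2,-47,0,0,0,0,50],[2,-47,0,0,0,0,50],[2,-47,0,0,0,0,50],[0,-46,10,0,0,4.2,50],[0,0,25,0,0,0,50],[0,0,25,0,0,0,50],[0,0,0,0,0,0,50],[0,0,0,0,0,0,50]])

```text
time_s: 22.3
ee_pos: [500.8, -347.4, 126.2]
tool_rot: [-0.098, -3.14, -0.001]
wrist_force: [0.4, 0.0, 1.0]
opening: 50.2
finger_force: 0.0
```

Run:
```python
from h import *
m=camera_model("wrist");im=read_camera("wrist")[:,:,::-1]
cv2.imwrite("pics/w8.png",im);print(tool()[0])
b=brackets(m,im)
if b:
    x,y,t=min(b,key=lambda b:abs(b[1]+348)); delta((x,y,15.8),np.radians(t+90))
```

```text
[ 501.42798392 -347.69513912  126.98479235]
bracket x 496.0 y -348.7 ang -3.53 size 132 47
shift [  5.5  -1.3 111.2] tilt 0.07 worldturn 0.03 deg => wz -0.03
```

>>> jog_arm(steps=[[2.6,-1.2,40,0,0,0,50],[2.6,0,40,0,0,0,50],[0,0,20,0,0,0,50],[0,0,10,0,0,0,50],[0,0,0.5,0,0,0,5],[0,0,0,0,0,0,5],[0,0,0,0,0,0,5],[0,0,0,0,0,0,5],[0,0,0,0,0,0,5],[0,0,0,0,0,0,5]], force=40)

```text
time_s: 23.35
ee_pos: [495.8, -348.7, 16.3]
tool_rot: [0.099, 3.139, -0.0]
wrist_force: [-0.1, 0.2, 4.5]
opening: 9.7
finger_force: 40.0
```

>>> jog_arm(steps=[[0,0,-10,0,0,0,5],[0,0,-40,0,0,0,5],[0,0,-45,0,0,-4.2,5],[0,40,-45,0,0,0,5],[0,45,-20,0,0,0,5],[0,45,0,0,0,0,5],[0,45,0,0,0,0,5],[0,45,0,0,0,0,5],[0,45,0,0,0,0,5],[0,45,0,0,0,0,5]])

```text
time_s: 24.35
ee_pos: [491.8, -43.9, 168.4]
tool_rot: [-0.016, 3.141, -0.0]
wrist_force: [0.7, 0.9, -2.3]
opening: 9.9
finger_force: 40.0
```

>>> jog_arm(steps=[[0,30,15,0,0,0,5],[0,30,20,0,0,0,5],[0,0,0,0,0,0,5],[0,0,0,0,0,0,5],[0,0,0,0,0,0,5]])

```text
time_s: 24.85
ee_pos: [491.7, 13.1, 133.4]
tool_rot: [-0.014, 3.141, -0.002]
wrist_force: [0.5, 0.4, -1.4]
opening: 9.8
finger_force: 40.0
```

Run:
```python
from h import *
m=camera_model("wrist");im=read_camera("wrist")[:,:,::-1]
cv2.imwrite("pics/w9.png",im)
p,R=tool();print(p,state()["wrist_force"]);delta((492.6,21.4,82),np.radians(90.7))
```

```text
[491.87731969  12.92069393 133.50331403] [-0.353299    0.13278375 -2.17154707]
shift [-0.8  8.5 51.5] tilt 0.07 worldturn 0.24 deg => wz -0.24
```

View pics/w9.png

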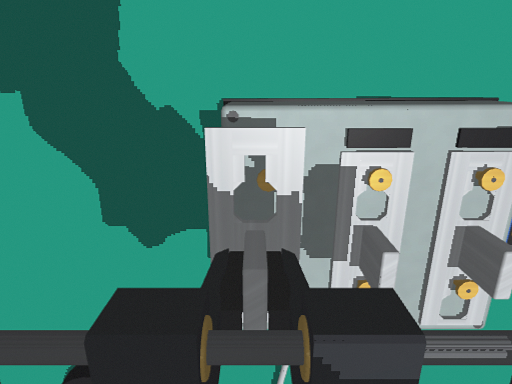

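Brackets on pairs 2 and 1 are locked in front of their ledges. The third is about 8 mm short of pair 0 in y, so I correct that and lower.

>>> jog_arm(steps=[[-1.4,8.3,15,0,0,0,5],[0,0,15,0,0,0,5],[0,0,8,0,0,0,5],[0,0,5,0,0,0,5],[0,0,4,0,0,0,5],[0,0,3,0,0,0,5],[0,0,1.5,0,0,0,5],[0,0,0,0,0,0,5],[0,0,0,0,0,0,5]])

```text
time_s: 25.8
ee_pos: [493.1, 22.9, 81.7]
tool_rot: [-0.016, 3.141, 0.0]
wrist_force: [-0.2, 0.1, -1.9]
opening: 9.4
finger_force: 40.0
```

>>> jog_arm(steps=[[0,-0.8,0.8,0,0,0,5],[0,-0.6,0.8,0,0,0,5],[0,0,0.4,0,0,0,5],[0,0,0,0,0,0,5],[0,0,0,0,0,0,5]])

```text
time_s: 26.3
ee_pos: [493.0, 21.5, 79.5]
tool_rot: [-0.016, 3.141, 0.0]
wrist_force: [0.3, 0.1, -1.9]
opening: 9.7
finger_force: 40.0
```

>>> jog_arm(steps=[[-3,0,0,0,0,0,5],[-3,0,0,0,0,0,5],[-3,0,0,0,0,0,5],[-3,0,0,0,0,0,5],[-3,0,0,0,0,0,5],[-2,0,0,0,0,0,5],[-1,0,0,0,0,0,5],[0,0,0,0,0,0,5],[0,0,0,0,0,0,5]])

```text
time_s: 27.2
ee_pos: [510.8, 21.6, 79.5]
tool_rot: [0.016, -3.141, -0.0]
wrist_force: [-0.1, 0.5, -2.1]
opening: 9.7
finger_force: 40.0
```

>>> jog_arm(steps=[[-0.7,0,0,0,0,0,5],[-0.7,0,0,0,0,0,5],[0,0,0,0,0,0,5],[0,0,0,0,0,0,5]])

```text
time_s: 27.6
ee_pos: [512.4, 21.7, 79.5]
tool_rot: [-0.016, 3.142, 0.0]
wrist_force: [-0.5, 0.4, -1.6]
opening: 9.6
finger_force: 40.0
```

>>> jog_arm(steps=[[-0.7,0,0,0,0,0,5],[-0.7,0,0,0,0,0,5],[-0.5,0,0,0,0,0,5],[0,0,0,0,0,0,5],[0,0,0,0,0,0,5]])

```text
time_s: 28.1
ee_pos: [513.8, 21.7, 79.4]
tool_rot: [0.017, -3.141, 0.0]
wrist_force: [-0.8, -0.3, -1.7]
opening: 9.5
finger_force: 40.0
```

>>> jog_arm(steps=[[-0.7,0,0,0,0,0,5],[0,0,0,0,0,0,5],[0,0,0,0,0,0,5]])

```text
time_s: 28.4
ee_pos: [514.0, 21.7, 79.3]
tool_rot: [0.017, -3.14, 0.0]
wrist_force: [-2.9, 0.4, -0.7]
opening: 9.6
finger_force: 40.0
```

Contact at 514.0, close to the predicted 513.7. I lower and release, then go toward the tester.

>>> jog_arm(steps=[[0.4,0,1,0,0,0,5],[0,0,1,0,0,0,5],[0,0,0.8,0,0,0,5],[0,0,0.5,0,0,0,5],[0,0,0,0,0,0,5],[0,0,0,0,0,0,5]])

```text
time_s: 29.0
ee_pos: [513.9, 21.5, 76.3]
tool_rot: [0.016, -3.14, 0.001]
wrist_force: [-4.8, -0.0, 0.9]
opening: 9.5
finger_force: 40.0
```

>>> jog_arm(steps=[[0,0,0,0,0,0,40],[0,0,0,0,0,0,40],[0,0,0,0,0,0,40],[0,0,0,0,0,0,40],[0,0,-20,0,0,0,40],[0,0,-45,0,0,0,40],[0,0,-45,0,0,0,40],[0,0,-45,0,0,0,40],[0,0,-45,0,0,0,40],[0,0,-45,0,0,0,40]])

```text
time_s: 30.0
ee_pos: [514.4, 21.6, 323.4]
tool_rot: [-0.016, 3.141, 0.0]
wrist_force: [0.0, 0.1, -0.7]
opening: 39.8
finger_force: 0.0
```

>>> jog_arm(steps=[[-1,45,0,0,0,0,40],[-1,45,0,0,0,0,40],[-1,45,0,0,0,0,40],[-1,45,0,0,0,0,40],[-1,45,0,0,0,0,40],[0,0,0,0,0,0,40],[0,0,0,0,0,0,40]])

```text
time_s: 30.7
ee_pos: [516.8, 247.8, 320.9]
tool_rot: [0.021, -3.141, -0.0]
wrist_force: [0.3, -1.1, -0.7]
opening: 39.6
finger_force: 0.0
```

Run:
```python
from h import *
m=camera_model("wrist");im=read_camera("wrist")[:,:,::-1]
import pickle;pickle.dump((m,im),open("w10.pkl","wb"))
cv2.imwrite("pics/w10.png",cv2.resize(im,(800,600),interpolation=cv2.INTER_CUBIC))
print(tool()[0],state()["joint_pos"].round(2))
m=camera_model("scene");im=read_camera("scene")[:,:,::-1]
pickle.dump((m,im),open("s10.pkl","wb"))
cv2.imwrite("pics/s10.png",cv2.resize(im[110:270,200:400],(800,640)[:2] if 0 else (750,600),interpolation=cv2.INTER_CUBIC))
```

```text
[517.2536625  246.03662471 320.92196419] [-0.33  0.54 -0.32  1.61  0.19  1.02  0.87]
```

View pics/w10.png

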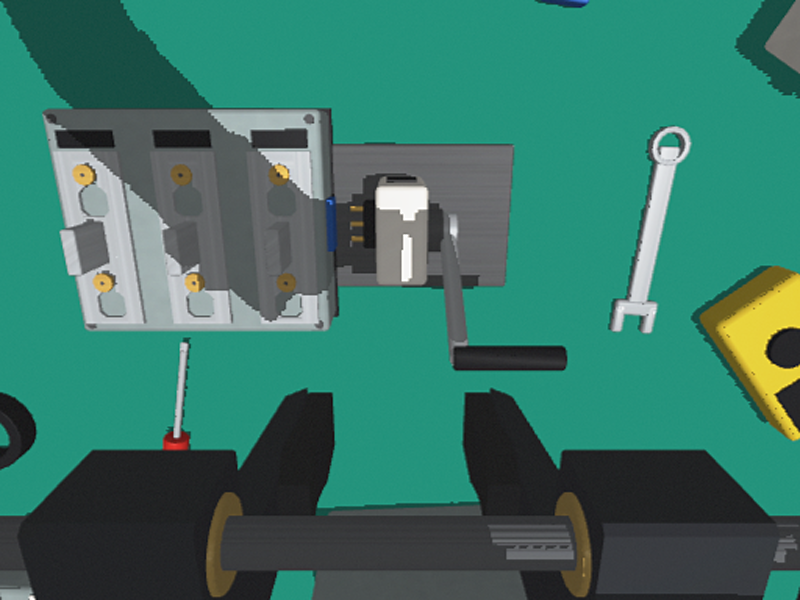

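View pics/s10.png

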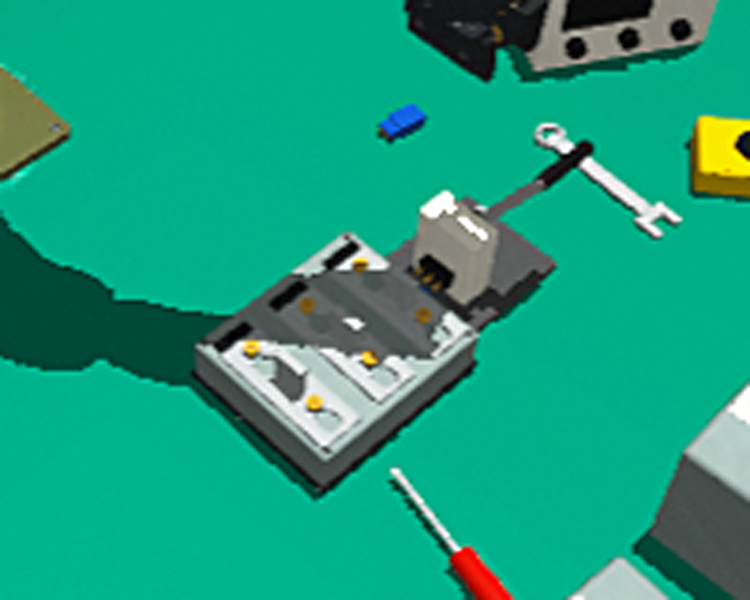

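The wrist view shows all three brackets with both heads at the slot ends, tails in front of the ledges. The handle bar runs from (454,358) to (567,358) in the wrist view and (540,184) to (590,148) in the scene crop. Now I locate the bar.

Run:
```python
from h import *
import pickle
w,iw=pickle.load(open("w10.pkl","rb"));s,i2=pickle.load(open("s10.pkl","rb"))
A=[(454*.64,358*.64),(567*.64,358*.64)];B=[(540/3.75+200,184/3.75+110),(590/3.75+200,148/3.75+110)]
for m,P in((w,A),(s,B)):
    for p in P: print(p2w(m,*p,175.3).round(1))
K=lambda m:np.array([[foc(m),0,m["cx"]],[0,foc(m),m["cy"]],[0,0,1]])@np.c_[m["R"],m["t"]]
X=cv2.triangulatePoints(K(w),K(s),np.array(A,float).T,np.array(B,float).T);print((X[:3]/X[3]).T.round(1))
# dark bar rows in wrist image
g=cv2.cvtColor(iw,cv2.COLOR_BGR2GRAY)
for u in(310,325,340,355):
    r=np.where(g[210:245,u]<60)[0]+210;print(u,r.min(),r.max(),p2w(w,u+.0,(r.min()+r.max())/2,175.3).round(1))
c=np.where(g[229,280:380]<60)[0]+280;print(c.min(),c.max())
delta((558,313,250),np.radians(0.7))
```

```text
[558.5 281.  175.3]
[557.6 347.9 175.3]
[559.9 278.8 175.3]
[561.5 344.6 175.3]
[[559.  280.7 173.2]
 [559.3 349.  170.6]]
310 221 236 [557.6 298.9 175.3]
325 221 236 [557.4 312.8 175.3]
340 221 236 [557.3 326.6 175.3]
355 221 236 [557.1 340.5 175.3]
291 362
shift [-41.1  67.6  70.9] tilt 0.08 worldturn -89.80 deg => wz 89.80
```

>>> jog_arm(steps=[[-21,34,30,0,0,0,50],[-20,33,30,0,0,0,50],[0,0,0,0,0,-8.2,50],[0,0,0,0,0,-8.2,50],[0,0,0,0,0,-8.2,50],[0,0,0,0,0,-8.2,50],[0,0,0,0,0,-8.2,50],[0,0,0,0,0,-8.2,50],[0,0,0,0,0,-8.2,50],[0,0,0,0,0,-8.2,50]])

```text
time_s: 31.8
ee_pos: [558.5, 311.6, 261.2]
tool_rot: [1.719, -2.629, 0.003]
wrist_force: [-0.2, -1.1, -0.7]
opening: 49.8
finger_force: 0.0
```

>>> jog_arm(steps=[[0,0,0,0,0,-8.2,50],[0,0,0,0,0,-8.2,50],[0,0,0,0,0,-8.2,50],[0,0,0,0,0,0,50],[0,0,0,0,0,0,50]])

```text
time_s: 32.3
ee_pos: [558.1, 312.5, 261.1]
tool_rot: [2.23, -2.212, 0.001]
wrist_force: [0.1, 0.1, 0.1]
opening: 50.2
finger_force: 0.0
```

Run:
```python
from h import *
m=camera_model("wrist");im=read_camera("wrist")[:,:,::-1]
cv2.imwrite("pics/w11.png",im)
p,R=tool();print(p,state()["joint_pos"].round(2));delta((557.8,314,157),np.radians(180.7))
g=cv2.cvtColor(im,cv2.COLOR_BGR2GRAY)
for v in(150,170,190,210): print(v,np.where(g[v,180:340]<60)[0]+180)
```

```text
[557.95414662 312.95083747 261.1651237 ] [-0.21  0.76 -0.72  1.47  0.54  1.11  2.11]
shift [ -1.1   0.2 104.2] tilt 0.04 worldturn 0.16 deg => wz -0.16
150 [252 253 254 255 256 257 258 259 260 261]
170 [244 245 246 247 248 249 250 251 252 253 254 255 256 257 258 259 260 261
 262 263 264]
190 [244 245 246 247 248 249 250 251 252 253 254 255 256 257 258 259 260 261
 262 263 264]
210 [245 246 247 248 249 250 251 252 253 254 255 256 257 258 259 260 261 262
 263 264]
```

View pics/w11.png

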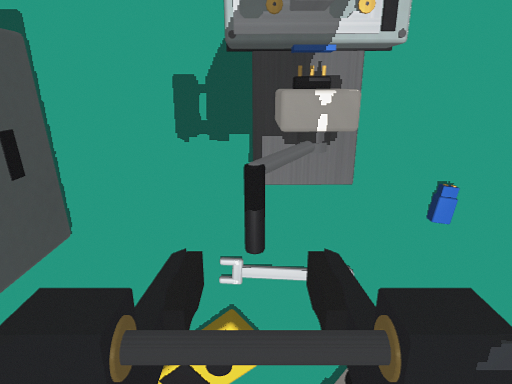

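The bar runs down columns 244-264, rows 163-252, centred between the fingers. I descend and pinch it.

>>> jog_arm(steps=[[-1,0,35,0,0,0,50],[0,0,35,0,0,0,50],[0,0,25,0,0,0,50],[0,0,9,0,0,0,50],[0,0,0,0,0,0,10],[0,0,0,0,0,0,10],[0,0,0,0,0,0,10],[0,0,0,0,0,0,10],[0,0,0,0,0,0,10]], force=20)

```text
time_s: 33.25
ee_pos: [558.5, 315.5, 158.3]
tool_rot: [-2.234, 2.204, -0.001]
wrist_force: [0.4, 0.5, 0.1]
opening: 14.1
finger_force: 20.0
```

Run:
```python
from h import *
p,R=tool();s=state();print(p,R.round(3),s["wrist_force"],s["opening"])
t=np.linspace(0.5,-0.52,21); x=120*np.sin(t); z=120*np.cos(t)
for i in range(20): print(i,round(t[i+1],3),"ty",round(-(x[i+1]-x[i]),2),"tz",round(-(z[i+1]-z[i]),2))
```

```text
[558.5148544  315.5277715  158.25512118] [[ 0.013 -1.     0.003]
 [-1.    -0.013  0.001]
 [-0.001 -0.003 -1.   ]] [0.40282534 0.52317491 0.11288136] 14.072127219607408
0 0.449 ty 5.44 tz -2.8
1 0.398 ty 5.58 tz -2.51
2 0.347 ty 5.7 tz -2.23
3 0.296 ty 5.81 tz -1.93
4 0.245 ty 5.9 tz -1.64
5 0.194 ty 5.97 tz -1.33
6 0.143 ty 6.03 tz -1.03
7 0.092 ty 6.08 tz -0.72
8 0.041 ty 6.11 tz -0.41
9 -0.01 ty 6.12 tz -0.09
10 -0.061 ty 6.12 tz 0.22
11 -0.112 ty 6.1 tz 0.53
12 -0.163 ty 6.06 tz 0.84
13 -0.214 ty 6.01 tz 1.15
14 -0.265 ty 5.94 tz 1.45
15 -0.316 ty 5.86 tz 1.75
16 -0.367 ty 5.77 tz 2.05
17 -0.418 ty 5.65 tz 2.34
18 -0.469 ty 5.53 tz 2.63
19 -0.52 ty 5.39 tz 2.9
```

>>> jog_arm(steps=[[0,5.4,-2.8,0,0,0,10],[0,5.6,-2.5,0,0,0,10],[0,5.7,-2.2,0,0,0,10],[0,5.8,-1.9,0,0,0,10],[0,5.9,-1.6,0,0,0,10],[0,6,-1.3,0,0,0,10],[0,6,-1,0,0,0,10],[0,6.1,-0.7,0,0,0,10],[0,6.1,-0.4,0,0,0,10],[0,6.1,-0.1,0,0,0,10]], force=30)

```text
time_s: 34.25
ee_pos: [504.6, 315.1, 174.9]
tool_rot: [-2.225, 2.201, -0.009]
wrist_force: [9.2, 0.2, 5.2]
opening: 14.1
finger_force: 30.2
```

>>> jog_arm(steps=[[0,6.1,0.2,0,0,0,10],[0,6.1,0.5,0,0,0,10],[0,6.1,0.8,0,0,0,10],[0,6,1.1,0,0,0,10],[0,5.9,1.4,0,0,0,10],[0,5.9,1.8,0,0,0,10],[0,5.8,2,0,0,0,10],[0,5.7,2.3,0,0,0,10],[0,5.5,2.6,0,0,0,10],[0,5.4,2.9,0,0,0,10]])

```text
time_s: 35.25
ee_pos: [445.5, 314.5, 158.0]
tool_rot: [-2.227, 2.202, -0.007]
wrist_force: [11.3, -0.1, 3.3]
opening: 13.3
finger_force: 29.5
```

Run:
```python
from h import *
for i in range(1):
    read_camera("wrist");s=state();print(s["time_s"],s["ee_pos"],s["wrist_force"],s["opening"])
```

```text
35.3 [444.5064102  314.44163282 157.59959908] [9.53535482 0.95618275 0.98153172] 13.578207905888666
```

>>> jog_arm(steps=[[0,1.5,0.7,0,0,0,10],[0,1.5,0.7,0,0,0,10],[0,0,0,0,0,0,10],[0,0,0,0,0,0,10],[0,0,0,0,0,0,10],[0,0,0,0,0,0,10],[0,0,0,0,0,0,10],[0,0,0,0,0,0,10],[0,0,0,0,0,0,10],[0,0,0,0,0,0,10]])

```text
time_s: 36.3
ee_pos: [443.3, 314.5, 156.8]
tool_rot: [-2.226, 2.202, -0.007]
wrist_force: [11.4, 0.6, 3.5]
opening: 13.3
finger_force: 29.4
```

Run:
```python
from h import *
m=camera_model("side");im=read_camera("side")[:,:,::-1]
cv2.imwrite("pics/side1.png",im[150:342,120:376]);
s=state();print(s["time_s"],s["ee_pos"],s["wrist_force"],s["opening"])
```

```text
36.35 [443.28214665 314.4556317  156.78453109] [11.13508096  1.05599896  2.17219551] 13.48637717019323
```

>>> jog_arm(steps=[[0,0.8,0.4,0,0,0,10],[0,0,0,0,0,0,10],[0,0,0,0,0,0,10],[0,0,0,0,0,0,10],[0,0,0,0,0,0,10],[0,0,0,0,0,0,10],[0,0,0,0,0,0,10],[0,0,0,0,0,0,10],[0,0,0,0,0,0,10],[0,0,0,0,0,0,10]])

```text
time_s: 37.35
ee_pos: [443.2, 314.5, 156.7]
tool_rot: [-2.225, 2.202, -0.008]
wrist_force: [12.8, -0.1, 5.9]
opening: 13.6
finger_force: 29.3
```

>>> jog_arm(steps=[[0,0,0,0,0,0,10],[0,0,0,0,0,0,10],[0,0,0,0,0,0,10],[0,0,0,0,0,0,10],[0,0,0,0,0,0,10],[0,0,0,0,0,0,10],[0,0,0,0,0,0,10],[0,0,0,0,0,0,10],[0,0,0,0,0,0,10],[0,0,0,0,0,0,10]])

```text
time_s: 38.35
ee_pos: [443.2, 314.4, 156.7]
tool_rot: [-2.225, 2.202, -0.009]
wrist_force: [13.3, -0.9, 5.6]
opening: 13.7
finger_force: 29.3
```

>>> jog_arm(steps=[[0,0,0,0,0,0,10],[0,0,0,0,0,0,10],[0,0,0,0,0,0,10],[0,0,0,0,0,0,10],[0,0,0,0,0,0,10]])

```text
time_s: 38.85
ee_pos: [443.2, 314.5, 156.7]
tool_rot: [-2.225, 2.202, -0.008]
wrist_force: [12.4, -0.4, 5.3]
opening: 13.3
finger_force: 29.3
```

Run:
```python
import numpy as np
t=np.linspace(-0.545,0.505,31);x=120*np.sin(t);z=120*np.cos(t)
print([[0,round(-a,1),round(-b,1),0,0,0,10] for a,b in zip(np.diff(x),np.diff(z))])
```

```text
[[0, np.float64(-3.6), np.float64(-2.1), 0, 0, 0, 10], [0, np.float64(-3.7), np.float64(-2.0), 0, 0, 0, 10], [0, np.float64(-3.8), np.float64(-1.9), 0, 0, 0, 10], [0, np.float64(-3.8), np.float64(-1.7), 0, 0, 0, 10], [0, np.float64(-3.9), np.float64(-1.6), 0, 0, 0, 10], [0, np.float64(-3.9), np.float64(-1.4), 0, 0, 0, 10], [0, np.float64(-4.0), np.float64(-1.3), 0, 0, 0, 10], [0, np.float64(-4.0), np.float64(-1.2), 0, 0, 0, 10], [0, np.float64(-4.1), np.float64(-1.0), 0, 0, 0, 10], [0, np.float64(-4.1), np.float64(-0.9), 0, 0, 0, 10], [0, np.float64(-4.1), np.float64(-0.7), 0, 0, 0, 10], [0, np.float64(-4.2), np.float64(-0.6), 0, 0, 0, 10], [0, np.float64(-4.2), np.float64(-0.5), 0, 0, 0, 10], [0, np.float64(-4.2), np.float64(-0.3), 0, 0, 0, 10], [0, np.float64(-4.2), np.float64(-0.2), 0, 0, 0, 10], [0, np.float64(-4.2), np.float64(-0.0), 0, 0, 0, 10], [0, np.float64(-4.2), np.float64(0.1), 0, 0, 0, 10], [0, np.float64(-4.2), np.float64(0.3), 0, 0, 0, 10], [0, np.float64(-4.2), np.float64(0.4), 0, 0, 0, 10], [0, np.float64(-4.2), np.float64(0.6), 0, 0, 0, 10], [0, np.float64(-4.1), np.float64(0.7), 0, 0, 0, 10], [0, np.float64(-4.1), np.float64(0.9), 0, 0, 0, 10], [0, np.float64(-4.1), np.float64(1.0), 0, 0, 0, 10], [0, np.float64(-4.0), np.float64(1.2), 0, 0, 0, 10], [0, np.float64(-4.0), np.float64(1.3), 0, 0, 0, 10], [0, np.float64(-3.9), np.float64(1.4), 0, 0, 0, 10], [0, np.float64(-3.9), np.float64(1.6), 0, 0, 0, 10], [0, np.float64(-3.8), np.float64(1.7), 0, 0, 0, 10], [0, np.float64(-3.8), np.float64(1.8), 0, 0, 0, 10], [0, np.float64(-3.7), np.float64(2.0), 0, 0, 0, 10]]
```

>>> jog_arm(steps=[[0,-3.6,-2.1,0,0,0,10],[0,-3.7,-2,0,0,0,10],[0,-3.8,-1.9,0,0,0,10],[0,-3.8,-1.7,0,0,0,10],[0,-3.9,-1.6,0,0,0,10],[0,-3.9,-1.4,0,0,0,10],[0,-4,-1.3,0,0,0,10],[0,-4,-1.2,0,0,0,10],[0,-4.1,-1,0,0,0,10],[0,-4.1,-0.9,0,0,0,10]])

```text
time_s: 39.85
ee_pos: [476.4, 314.6, 168.0]
tool_rot: [-2.235, 2.205, 0.002]
wrist_force: [6.4, 6.0, -19.3]
opening: 13.8
finger_force: 31.3
```

>>> jog_arm(steps=[[0,-4.1,-0.7,0,0,0,10],[0,-4.2,-0.6,0,0,0,10],[0,-4.2,-0.5,0,0,0,10],[0,-4.2,-0.3,0,0,0,10],[0,-4.2,-0.2,0,0,0,10],[0,-4.2,0,0,0,0,10],[0,-4.2,0.1,0,0,0,10],[0,-4.2,0.3,0,0,0,10],[0,-4.2,0.4,0,0,0,10],[0,-4.2,0.6,0,0,0,10]])

```text
time_s: 40.85
ee_pos: [514.3, 314.9, 167.7]
tool_rot: [2.235, -2.201, -0.007]
wrist_force: [-0.3, 4.4, -15.6]
opening: 12.9
finger_force: 30.8
```

>>> jog_arm(steps=[[0,-4.1,0.7,0,0,0,10],[0,-4.1,0.9,0,0,0,10],[0,-4.1,1,0,0,0,10],[0,-4,1.2,0,0,0,10],[0,-4,1.3,0,0,0,10],[0,-3.9,1.4,0,0,0,10],[0,-3.9,1.6,0,0,0,10],[0,-3.8,1.7,0,0,0,10],[0,-3.8,1.8,0,0,0,10],[0,0,0,0,0,0,10]])

```text
time_s: 41.85
ee_pos: [550.5, 314.9, 157.3]
tool_rot: [2.235, -2.201, -0.004]
wrist_force: [-4.2, 4.0, -13.5]
opening: 12.8
finger_force: 30.7
```

>>> jog_arm(steps=[[0,-1,1.5,0,0,0,10],[0,-1.5,1.5,0,0,0,10],[0,-2,1.5,0,0,0,10],[0,-2,1.2,0,0,0,10],[0,-2,1,0,0,0,10],[0,0,0,0,0,0,10],[0,0,0,0,0,0,10]])

```text
time_s: 42.55
ee_pos: [558.7, 315.1, 152.4]
tool_rot: [2.235, -2.201, -0.003]
wrist_force: [-9.3, 1.5, -3.4]
opening: 12.6
finger_force: 29.8
```

>>> jog_arm(steps=[[0,1,-0.5,0,0,0,10],[0,0.5,-0.5,0,0,0,10],[0,0,0,0,0,0,10],[0,0,0,0,0,0,10]])

```text
time_s: 42.95
ee_pos: [558.5, 315.1, 152.7]
tool_rot: [2.236, -2.203, -0.002]
wrist_force: [-6.4, 2.3, -9.0]
opening: 12.5
finger_force: 30.3
```

>>> jog_arm(steps=[[0,0,0,0,0,0,10],[0,0,0,0,0,0,10],[0,0,0,0,0,0,10]], force=4)

```text
time_s: 43.25
ee_pos: [558.7, 314.9, 152.9]
tool_rot: [2.236, -2.203, -0.001]
wrist_force: [-5.7, 1.8, -7.7]
opening: 13.1
finger_force: 4.6
```

>>> jog_arm(steps=[[0,0,0,0,0,0,16],[0,0,0,0,0,0,18],[0,0,0,0,0,0,24],[0,0,0,0,0,0,40],[0,0,0,0,0,0,50],[0,0,0,0,0,0,50]])

```text
time_s: 43.85
ee_pos: [560.9, 315.2, 153.6]
tool_rot: [-2.235, 2.206, -0.001]
wrist_force: [-0.2, -0.4, -0.2]
opening: 45.9
finger_force: 0.0
```

>>> jog_arm(steps=[[0,0,-10,0,0,0,50],[0,0,-25,0,0,0,50],[0,0,-40,0,0,0,50],[0,0,-45,0,0,0,50],[45,0,-10,0,0,0,50],[45,0,0,0,0,0,50],[45,0,0,0,0,0,50],[0,0,0,0,0,0,50],[0,0,0,0,0,0,50],[0,0,0,0,0,0,50]])

```text
time_s: 44.85
ee_pos: [561.7, 181.9, 283.7]
tool_rot: [-2.238, 2.203, 0.001]
wrist_force: [-1.3, 0.9, -0.0]
opening: 50.2
finger_force: 0.0
```

Run:
```python
from h import *
m=camera_model("wrist");im=read_camera("wrist")[:,:,::-1]
a=read_camera("scene")[:,:,::-1];b=read_camera("side")[:,:,::-1]
f=lambda i:cv2.resize(i,(400,300),interpolation=cv2.INTER_AREA)
top=np.hstack([f(im),f(b)]);bot=np.hstack([f(a),cv2.resize(a[110:260,200:400],(400,300),interpolation=cv2.INTER_CUBIC)])
cv2.imwrite("pics/end.png",np.vstack([top,bot]));print(tool()[0])
```

```text
[561.48642277 182.05927539 283.18965551]
```

View pics/end.png

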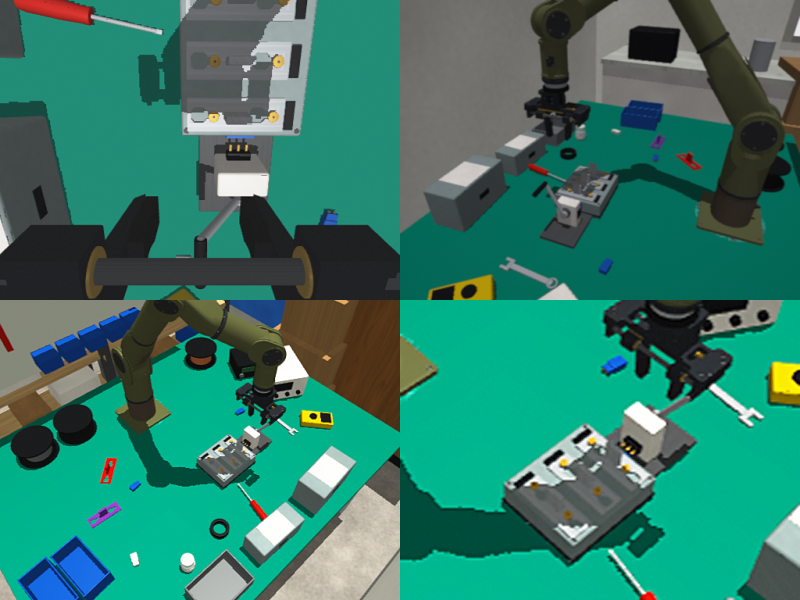

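The final views show the lever leaning back at its rest position and all three brackets locked on their pairs. The bystanders are in place and the gripper is clear, so I hand in.

```bash
python3 -c "
from cell import *
print(job_done())"
```

```text
the job is handed in; nothing more can be done
None
```

I handed the job in at about 45 s on the robot's clock; no verdict came back. By camera, all three brackets are locked on their own screw pairs, the lever was held at its stop for over 3 s, eased back to rest, and the bystanders look untouched.

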